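# Hold the loupe at focal height over a gas fitting

### The job

Lift the hanging loupe up and off its hook and hold it level above the brass fitting clamped in the grey inspection block, with the lens centred over the fitting and the lens rim at the same height as the red collar on the gauge post, so that the fitting is in focus. Finish while still holding the loupe there, steady in the gripper and carried by nothing else. Do not let the loupe touch the fitting, its block or the gauge, do not shift the red collar, and leave the other things on the bench where they are.

Things in the scene. Friction and masses are not known exactly. Their poses are not given: they have to be found in the camera images.
- loupe: Loose loupe, about 140 g, hanging by its crossbar on the hook at the start, x and y axes within a few degrees of the stand's. Origin at the lens centre, z up along the optical axis. Black rim 68 mm across, 10 mm high, around a clear lens. On it a stirrup of 6 mm steel rod: uprights at y = +-31 mm, crossbar along y 60 mm above the origin; above that a stem and a blue knob, its top at 110 mm.
- lens (a point): Centre of the loupe's lens, mid-height of its rim; axes as the loupe's.
- knob (a point): Centre of the loupe's blue knob, a block 28 x 28 mm and 30 mm high to be gripped from above by any two opposite faces; 95 mm straight above the lens centre; axes as the loupe's, square to the faces. Under the knob (15 mm below this point) is a 10 mm thick stem; fingertips have 17 mm free there down to the crossbar.
- stand: Fixed steel hook stand. Origin on the table under the hanging place; the hook points along its -x, roughly towards the robot. It is a flat tongue along x, 14 mm wide, 5 mm thick, on a post 75 mm behind (+x) that is no higher. At the tongue's front a red upturned lip, x = -18 to -14 mm, 10 mm high. Foot plate 12 mm high, x = 10 to 120 mm, 80 mm wide.
- hook (a point): Point on top of the hook's tongue where the crossbar rests, 145 mm above the table; axes as the stand's. The tongue passes through the loupe's stirrup: raise the loupe 15 to 40 mm (at 47 mm the rim meets the tongue from below), then draw it out along -x by 65 mm or more before raising it further.
- block: Fixed grey inspection block, 145 mm long in x (from -45 to +100 mm), 90 mm wide and 20 mm high; origin on the table straight under the fitting. In the middle a brass fitting stands in a black seat between two steel jaws. The gauge post of 8 mm diameter stands at x = +80 mm, top 163 mm above the table.
- fitting (a point): Centre of the brass fitting's top face (16 mm diameter), 50 mm above the table; axes as the block's.
- mark (a point): Centre of the red collar (28 mm diameter, 8 mm high) on the gauge post, 80 mm from the fitting's axis along the block's +x. Its height marks the focal height: lens centre at this height. It differs from time to time, 95 to 140 mm above the table, and stays by friction.
- spare_fitting: Bystander: loose brass fitting, 25 mm diameter, 26 mm high, origin under its centre; leave alone.
- vial: Bystander: amber vial with white cap, 22 mm diameter, 45 mm high, origin under its centre; leave alone.
- wrench: Bystander: steel wrench lying on the bench, about 170 mm long along x; leave alone.
- level: Bystander: red spirit level, 200 x 24 mm, 45 mm high, origin under its centre; leave alone.
- wash: Bystander: white wash bottle with red cap, 66 mm diameter, 160 mm high, origin under its centre; leave alone.
- jar: Bystander: clear jar with black lid, 52 mm diameter, 60 mm high, origin under its centre; leave alone.
- carton: Bystander: cardboard carton, 60 x 80 mm, 40 mm high, origin under its centre; leave alone.
Not all that is in view belongs to the job. Leave any brown, pink or purple look-alike of the block alone.

How it is judged:
By the outcome, as a careful person would: the job done as asked, in the order asked, and still so for the second after the job is handed in, while the arm keeps its last pose, push and grip.
It also fails if it takes over 43 s, if anything falls off the work surface, if the arm or the gripper's body presses on something with over 40 N, if the wrist force passes 120 N, or if a joint passes its speed limit or range.

### The arm

A 7-joint arm with a two-finger parallel gripper is mounted at the origin on the work surface. World frame = base frame: x ahead of the robot, y to its left, z up, the work surface at z = 0. Lengths are in m, angles in rad, forces in N, time in s.
With the tool pointing down it reaches from about 0.425 to 0.975 m from the base axis. Payload 16.7 kg.
Tool frame: the origin (TCP) lies midway between the tips of the shut fingers; the grasp point (between the pads) lies 19 mm behind it (r.grip_point_offset is the distance from the TCP to the grasp point, in m); x points along the fingers, z is the direction in which the jaws open and shut, and the axes are right-handed (so a half turn about x gives the same grasp; the last joint's range is limited). The gripper opens to 85 mm and grips with 20 to 120 N. Pads are 22 mm wide; open, the fingers measure 114 mm over their backs; the gripper's body (76 mm by 85 mm) begins 54 mm behind the grasp point. The pads swing forward as they close: fully open they stand 13 mm farther back than shut.
Start: joints at [1.081, 0.426, 0.074, 1.606, -0.034, 1.111, -0.067], TCP at [0.225, -0.636, 0.231] pointing down, gripper open.
Joint ranges: [-2.85, 2.85], [-0.5, 2.14], [-1.23, 1.37], [0.21, 2.46], [-1.02, 4.16], [0.16, 2.05], [-2.73, 2.73]. Speed limits (rad/s): [1.89, 1.89, 2.39, 2.39, 3.01, 3.01, 3.01].

### API

Orientations are given as a 3x3 rotation matrix whose columns are the frame's x, y, z axes.
In Python, from rig import r, grab_frame, camera_info, workorder gives the robot as it stands.
- The arm moves only by the tool carry_out, never from a script. Its argument "moves" is one flat list of numbers, 6 for each row, row after row: the shift along the world's x, y, z in mm, then the turn, a rotation vector about the world's x, y, z in rad. A call has 1 to 12 rows; each row shifts and turns the commanded pose from where the row before left it; what a row does not reach is not made up. A row lasts 1/12 s, in which the tool goes at most 41.7 mm and 7.16 degrees, less where a joint would pass 70% of its speed; a pose out of reach is approached as far as the arm can. A call with a gripper value outside its range is refused whole. "fingers" is the closure, from -1 (fully open) to 1 (shut), so that 0 is half open, set as the call begins (left out, the last holds). The fingers move at their own pace and stop on an object; the grip force is fixed at half the most. Time passes only in rows, so rows that do not move let the fingers close. It gives the time, the measured TCP pose, the force and the opening at its end, in the units of the state.
- r.sense(): the state, without advancing time (a new reading comes with each control period).
- grab_frame(name): name is "side" or "top"; returns the picture (400x640x3 uint8, red, green, blue); there is no depth.
- camera_info(name): a dict with "fx", "fy", "cx", "cy" (pixels), "rvec" (rotation vector, rad) and "tvec" (3), from world to camera coordinates, as OpenCV has them. Camera axes: x right, y down, z forward; pixel columns grow to the right and rows downward; lengths in m; the calibration is good to about 2 mm. A picture is of the moment at which its call begins. camera_info takes no time and is no camera call.
- workorder.close_job(): hands the job in, once; it reports no verdict.
The state is a dict: "time_s": time; "qpos": joint angles; "qd": joint speeds; "joint_efforts": joint torques, N m; "tcp_pos": TCP position; "tcp_rot": TCP orientation; "contact_force": force on the tool from outside, world axes, zero at the start; "ft_torque": the same for the moment, N m; "gripper_width": finger opening in m.
Only numpy, scipy, OpenCV 4.12 (cv2) and the standard library are available. Lean on these libraries where they do the work, as an engineer would, in place of code of your own. Each camera call takes 0.05 s, during which the arm holds its last target. There are 200 camera calls.

## Working session

There is one attempt and no reset: what is moved stays moved. The work goes in short steps, Python scripts to look and compute and a tool call to move; the robot and the scene stay as the last step left them, time stands still between calls to the robot, and variables do not carry over. Pictures are saved under pics/ and viewed, about 8 in all and at most 12, crops included, and the job is handed in when it is done.

Besides the shell and the picture viewer there is one more tool, called after ">>>" as name(argument=value, ...) on one line, values as JSON. carry_out: Moves the arm, as the interface text tells. Its arguments: {"type":"object","properties":{"moves":{"type":"array"},"fingers":{"type":"number"}},"required":["moves"]}

```bash
mkdir -p pics
python3 - <<'E'
from rig import r, grab_frame, camera_info
import cv2, numpy as np
for n in("side","top"):
    im=grab_frame(n); cv2.imwrite(f"pics/{n}0.png",im[:,:,::-1]); c=camera_info(n)
    R=cv2.Rodrigues(np.array(c["rvec"]))[0]; print(n,c,"pos",-R.T@np.array(c["tvec"]).ravel())
s=r.sense(); print(s["time_s"],s["tcp_pos"],np.round(s["tcp_rot"],3),s["gripper_width"],r.grip_point_offset)
E
```

```text
side {'fx': 384.98559376637655, 'fy': 384.98559376637655, 'cx': 313.2712276815969, 'cy': 201.21002511904985, 'rvec': array([ 0.20303948, -2.90056972,  1.08801934]), 'tvec': array([0.49026999, 0.12767228, 1.13249345])} pos [0.40861543 0.70965369 0.93200396]
top {'fx': 511.10084321175833, 'fy': 511.10084321175833, 'cx': 314.95802571424684, 'cy': 199.83512238076247, 'rvec': array([ 2.09009284, -2.15303853,  0.15959103]), 'tvec': array([0.0423659 , 0.48020989, 1.79345917])} pos [ 0.16713644 -0.00679791  1.84957059]
0.1 [ 0.22481543 -0.63606605  0.23069921] [[-0.     0.943  0.333]
 [ 0.001  0.333 -0.943]
 [-1.    -0.    -0.001]] 0.08532177920706731 0.0187
```

View pics/side0.png

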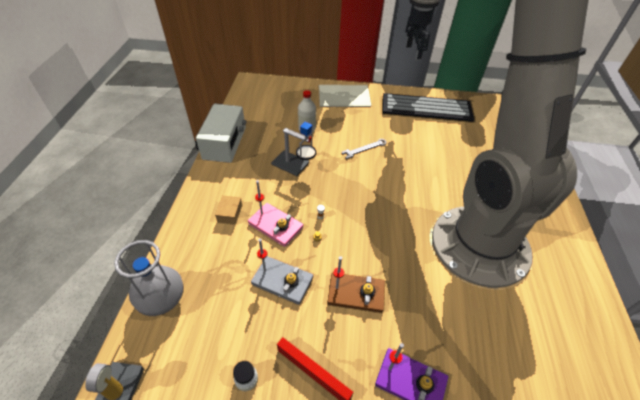

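View pics/top0.png

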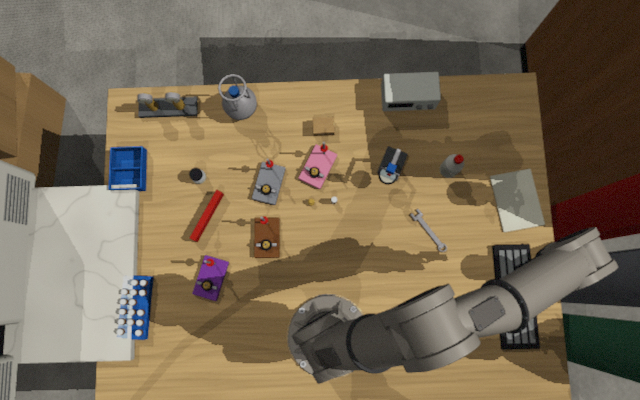

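The side view shows the loupe and hook at about (305,140), the grey block at (282,280) and its collar at (262,254). In the top view they are at about (392,165), (268,182) and (269,163). I'll enlarge these areas and measure by colour.

```bash
cat > h.py <<'E'
import cv2, numpy as np
from rig import r, grab_frame, camera_info
C={n:camera_info(n) for n in("side","top")}
def rt(n):
    c=C[n];return cv2.Rodrigues(np.array(c["rvec"]))[0],np.array(c["tvec"]).ravel()
def ray(n,uv):
    c=C[n];R,t=rt(n);d=R.T@np.array([(uv[0]-c["cx"])/c["fx"],(uv[1]-c["cy"])/c["fy"],1]);return -R.T@t,d
def plane(n,uv,z):
    o,d=ray(n,uv);return o+d*(z-o[2])/d[2]
def tri(us,ut):
    o1,d1=ray("side",us);o2,d2=ray("top",ut)
    k=np.linalg.lstsq(np.c_[d1,-d2],o2-o1,rcond=None)[0]
    a,b=o1+k[0]*d1,o2+k[1]*d2;return (a+b)/2,np.linalg.norm(a-b)
def proj(n,p):
    c=C[n];R,t=rt(n);q=R@np.asarray(p)+t;return np.array([c["fx"]*q[0]/q[2]+c["cx"],c["fy"]*q[1]/q[2]+c["cy"]])
def blobs(im,x0,y0,x1,y1,kind,amin=4):
    h=cv2.cvtColor(im,cv2.COLOR_RGB2HSV).astype(int)[y0:y1,x0:x1];H,S,V=h[...,0],h[...,1],h[...,2]
    m={"red":((H<8)|(H>172))&(S>150)&(V>80),"blue":(H>100)&(H<130)&(S>120)&(V>40),
       "brass":(H>14)&(H<32)&(S>120)&(V>90),"grey":(S<60)&(V>70)&(V<190)}[kind].astype(np.uint8)
    n,l,st,ce=cv2.connectedComponentsWithStats(m)
    return [(st[i,4],np.round(ce[i]+[x0,y0],2),st[i,:4]+[x0,y0,0,0]) for i in range(1,n) if st[i,4]>=amin]
E
python3 - <<'E'
from h import *
B={"side":((240,230,330,310),(265,110,345,190)),"top":((240,145,300,215),(360,130,420,200))}
rows=[]
for n in B:
    im=grab_frame(n); row=[]
    for k,b in enumerate(B[n]):
        x0,y0,x1,y1=b; row.append(cv2.resize(im[y0:y1,x0:x1],(400,300) ,interpolation=cv2.INTER_CUBIC))
        for kind in(("red","brass","grey") if k==0 else ("blue","red","grey")):
            print(n,k,kind,blobs(im,*b,kind))
    rows.append(np.hstack(row))
cv2.imwrite("pics/crops.png",np.vstack(rows)[:,:,::-1])
E
```

```text
side 0 red [(np.int32(61), array([261.89, 253.66]), array([257, 249,  10,  10]))]
side 0 brass [(np.int32(30), array([241.03, 233.93]), array([240, 230,   4,  12])), (np.int32(3079), array([286.42, 270.63]), array([240, 230,  90,  80])), (np.int32(4), array([323.5, 245.5]), array([323, 245,   2,   2])), (np.int32(25), array([258.08, 255.72]), array([256, 248,   6,  15])), (np.int32(4), array([322.5 , 250.75]), array([322, 250,   2,   3])), (np.int32(73), array([290.82, 277.84]), array([286, 274,  10,   9])), (np.int32(4), array([307. , 308.5]), array([306, 308,   3,   2]))]
side 0 grey [(np.int32(13), array([275.77, 231.15]), array([274, 230,   5,   4])), (np.int32(6), array([259.83, 241.83]), array([259, 240,   2,   5])), (np.int32(1338), array([280.2 , 280.11]), array([251, 257,  62,  47]))]
side 1 blue [(np.int32(118), array([305.78, 128.21]), array([301, 122,  11,  14]))]
side 1 red [(np.int32(7), array([309.86, 137.43]), array([309, 136,   3,   4]))]
side 1 grey [(np.int32(524), array([301.26, 131.64]), array([283, 110,  32,  51])), (np.int32(4), array([343. , 152.5]), array([34
[... 643 characters left out ...]
([295, 175,   4,   6])), (np.int32(7), array([253.43, 182.57]), array([252, 181,   3,   4])), (np.int32(18), array([251.  , 188.67]), array([249, 185,   5,   9])), (np.int32(43), array([265.6, 188.4]), array([262, 185,   8,   8])), (np.int32(7), array([249.43, 195.86]), array([248, 195,   4,   3]))]
top 0 grey [(np.int32(8), array([268.  , 160.75]), array([267, 159,   3,   5])), (np.int32(845), array([268.5 , 182.79]), array([252, 162,  33,  43]))]
top 1 blue [(np.int32(88), array([390.94, 167.81]), array([386, 162,  12,  12]))]
top 1 red []
top 1 grey [(np.int32(85), array([395.73, 156.01]), array([391, 148,  10,  17])), (np.int32(161), array([387.22, 176.01]), array([380, 167,  20,  16]))]
```

View pics/crops.png

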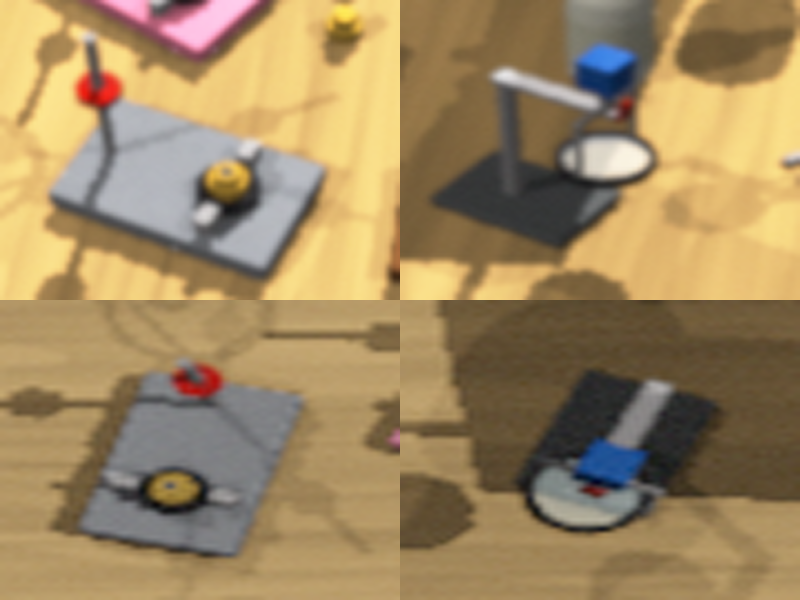

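The crops show the hook stand with the knob (blue), red lip and rim, and the grey block with the brass fitting and collar. All of them separate cleanly by colour. Next I'll triangulate these points.

Run:
```python
from h import *
k,e=tri((305.78,128.21),(390.94,167.81)); print("knob",k,e, "top@183",plane("top",(390.94,167.81),.188),"side",plane("side",(305.78,128.21),.186))
m,e=tri((261.5,253.9),(269.3,163.7)); print("mark",m,e)
f,e=tri((290.8,277.8),(265.6,188.4)); print("fit tri",f,e); F=plane("top",(265.6,188.4),.05);S=plane("side",(290.8,277.8),.05)
print("fit planes",F,S)
# block: top-face outline
for n,b in(("side",(240,230,330,310)),("top",(245,150,292,212))):
    im=grab_frame(n);x0,y0,x1,y1=b;h=cv2.cvtColor(im,cv2.COLOR_RGB2HSV)[y0:y1,x0:x1]
    g=((h[...,1]<75)&(h[...,2]>60 if n=="side" else h[...,2]>90)).astype(np.uint8)
    g=cv2.morphologyEx(g,cv2.MORPH_OPEN,np.ones((5,5)));cs=max(cv2.findContours(g,0,1)[0],key=cv2.contourArea)[:,0]+[x0,y0]
    P=np.array([plane(n,q,.02)[:2] for q in cs],np.float32)
    c,wh,a=cv2.minAreaRect(P);L=cv2.boxPoints((c,wh,a));ed=L[1]-L[0] if np.linalg.norm(L[1]-L[0])>np.linalg.norm(L[2]-L[1]) else L[2]-L[1]
    ed=ed*np.sign(ed[0])/np.linalg.norm(ed);yaw=np.arctan2(ed[1],ed[0])
    print(n,"rect",c,wh,"yaw",yaw,"fit est",np.array(c)-.0275*ed, "mark",np.array(c)+.0525*ed)
d=m-F;print("fit->mark yaw",np.arctan2(d[1],d[0]),np.hypot(d[0],d[1]))
for z in(.095,.11,.12,.13,.14):print(z,plane("top",(269.3,163.7),z),plane("side",(261.5,253.9),z))
# stand yaw: tongue far end and lip
a=plane("top",(397.8,149.3),.145);print("tongue end top",a)
g=[t for t in blobs(grab_frame("side"),300,130,316,144,"red")];print(g)
print("lip side",plane("side",(309.86,137.43),.150),"post end side",plane("side",(285.5,130.5),.145))
print("lip top",plane("top",(388.8,173.5),.15))
# knob yaw top
im=grab_frame("top");h=cv2.cvtColor(im,cv2.COLOR_RGB2HSV);bm=((h[...,0]>100)&(h[...,0]<130)&(h[...,1]>120)).astype(np.uint8)[155:180,380:405]
big=cv2.resize(bm*255,None,fx=8,fy=8,interpolation=cv2.INTER_CUBIC);c=max(cv2.findContours((big>127).astype(np.uint8),0,1)[0],key=cv2.contourArea);print(cv2.minAreaRect(c))
print(proj("top",[*k[:2],.198]),proj("side",[*k[:2],.183]))
```

```text
knob [ 0.5540938  -0.23052406  0.1845825 ] 0.004927111043266487 top@183 [ 0.55582266 -0.23023243  0.188     ] side [ 0.55131874 -0.22793223  0.186     ]
mark [0.60536235 0.18458583 0.09793205] 0.0012848804067161028
fit tri [0.52856272 0.20627253 0.03422318] 0.003516658277410488
fit planes [0.52719042 0.20428625 0.05      ] [0.52472369 0.2154673  0.05      ]
side rect (0.5528441071510315, 0.2047324776649475) (0.09816984832286835, 0.148092120885849) yaw -0.26307482 fit est [0.52629025 0.21188387] mark [0.60353784 0.19107981]
top rect (0.5554287433624268, 0.1975371241569519) (0.09259569644927979, 0.14352206885814667) yaw -0.28301957 fit est [0.52902279 0.20521667] mark [0.60584011 0.18287617]
fit->mark yaw -0.2468733465559918 0.08061611518037322
0.095 [0.60675916 0.18491005 0.095     ] [0.6053919  0.18285088 0.095     ]
0.11 [0.60300079 0.18327112 0.11      ] [0.60186546 0.19229175 0.11      ]
0.12 [0.6004952 0.1821785 0.12     ] [0.59951449 0.19858566 0.12      ]
0.13 [0.59798961 0.18108588 0.13      ] [0.59716353 0.20487957 0.13      ]
0.14 [0.59548403 0.17999326 0.14      ] [0.59481257 0.21117348 0.14      ]
tongue end top [ 0.63017537 -0.26290167  0.145     ]
[(np.int32(6), array([309.83, 137.17]), array([309, 136,   3,   3]))]
lip side [ 0.53868279 -0.22946004  0.15      ] post end side [ 0.62208404 -0.25809252  0.145     ]
lip top [ 0.54516323 -0.2270603   0.15      ]
((91.21412658691406, 105.94682312011719), (79.92033386230469, 86.94213104248047), 22.30620574951172)
[391.42647737 167.61396344] [305.01885913 128.38042943]
```

Knob is at about (0.554,-0.230,0.183), with stand yaw about -0.38. The fitting is at (0.5275,0.205) and the mark height is about 0.098, all plausible against the given sizes. I'll approach above the knob with the jaws along the stand's x.

>>> carry_out(moves=[16.5,20.3,3,0,0,0.0425,16.5,20.3,3,0,0,0.0425,16.5,20.3,3,0,0,0.0425,16.5,20.3,3,0,0,0.0425,16.5,20.3,3,0,0,0.0425,16.5,20.3,3,0,0,0.0425,16.5,20.3,3,0,0,0.0425,16.5,20.3,3,0,0,0.0425,16.5,20.3,3,0,0,0.0425,16.5,20.3,3,0,0,0.0425,16.5,20.3,3,0,0,0.0425,16.5,20.3,3,0,0,0.0425], fingers=-1)

```text
time_s: 1.4
tcp_pos: [0.4236, -0.3917, 0.2676]
tcp_rot: [[0.0, 0.659, 0.752], [-0.0, 0.752, -0.659], [-1.0, -0.0, 0.0]]
contact_force: [0.8, -0.6, 0.2]
gripper_width: 0.0854
```

>>> carry_out(moves=[16.5,20.3,0,0,0,0.0425,16.5,20.3,0,0,0,0.0425,16.5,20.3,0,0,0,0.0425,16.5,20.3,0,0,0,0.0425,16.5,20.3,0,0,0,0.0425,16.5,20.3,0,0,0,0.0425,16.5,20.3,0,0,0,0.0425,16.5,20.3,0,0,0,0.0425,0,0,0,0,0,0,0,0,0,0,0,0])

```text
time_s: 2.23
tcp_pos: [0.5557, -0.229, 0.2672]
tcp_rot: [[0.0, 0.37, 0.929], [0.0, 0.929, -0.37], [-1.0, 0.0, -0.0]]
contact_force: [-0.2, -0.1, 0.3]
gripper_width: 0.0852
```

Run:
```python
from h import *
s=r.sense(); print(s["time_s"],s["tcp_pos"],np.round(s["tcp_rot"],3),np.round(s["qpos"],2))
a=grab_frame("side");b=grab_frame("top")
f=lambda i,x0,y0,x1,y1:cv2.resize(i[y0:y1,x0:x1],(400,400),interpolation=cv2.INTER_CUBIC)
cv2.imwrite("pics/above.png",np.hstack([f(a,260,70,360,170),f(b,350,120,430,200)])[:,:,::-1])
print(proj("side",s["tcp_pos"]),proj("top",s["tcp_pos"]),blobs(a,290,110,320,145,"blue"))
```

```text
2.2333 [ 0.5556559  -0.22901747  0.26718973] [[ 0.     0.37   0.929]
 [ 0.     0.929 -0.37 ]
 [-1.     0.    -0.   ]] [ 0.53  0.29 -0.3   1.72  0.09  1.14 -0.18]
[304.27160365 105.61582149] [393.61391985 162.07491495] [(np.int32(115), array([305.82, 128.06]), array([301, 122,  11,  14]))]
```

View pics/above.png

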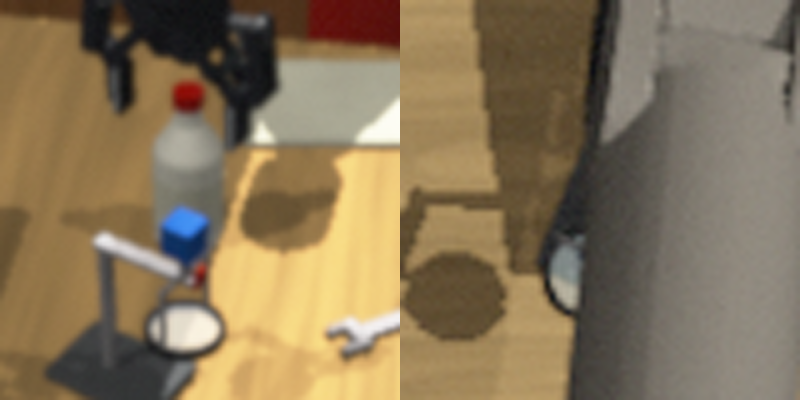

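The fingers straddle the blue knob in the side view (knob at 305.8,128; tips at about x 290 and 319). I'll descend and grip.

>>> carry_out(moves=[-1.5,-1,-14,0,0,0,0,0,-14,0,0,0,0,0,-14,0,0,0,0,0,-14,0,0,0,0,0,-14,0,0,0,0,0,-12,0,0,0,0,0,-10,0,0,0,0,0,-8,0,0,0,0,0,-4,0,0,0,0,0,0,0,0,0,0,0,0,0,0,0])

```text
time_s: 3.25
tcp_pos: [0.5536, -0.2315, 0.1636]
tcp_rot: [[0.0, 0.372, 0.928], [-0.0, 0.928, -0.372], [-1.0, 0.0, 0.0]]
contact_force: [-0.7, -0.7, -0.4]
gripper_width: 0.0855
```

>>> carry_out(moves=[0,0,0,0,0,0,0,0,0,0,0,0,0,0,0,0,0,0,0,0,0,0,0,0,0,0,0,0,0,0,0,0,0,0,0,0,0,0,0,0,0,0,0,0,0,0,0,0,0,0,0,0,0,0,0,0,0,0,0,0], fingers=1)

```text
time_s: 4.08
tcp_pos: [0.5537, -0.2315, 0.1637]
tcp_rot: [[0.001, 0.372, 0.928], [-0.0, 0.928, -0.372], [-1.0, 0.0, 0.001]]
contact_force: [-1.1, 0.9, 5.3]
gripper_width: 0.0276
```

Gripped at 27.6 mm. Now lift 28 mm.

>>> carry_out(moves=[0,0,4,0,0,0,0,0,4,0,0,0,0,0,5,0,0,0,0,0,5,0,0,0,0,0,5,0,0,0,0,0,5,0,0,0,0,0,0,0,0,0,0,0,0,0,0,0])

```text
time_s: 4.75
tcp_pos: [0.5536, -0.2314, 0.1917]
tcp_rot: [[0.001, 0.372, 0.928], [-0.0, 0.928, -0.372], [-1.0, 0.0, 0.001]]
contact_force: [1.1, -0.3, -2.0]
gripper_width: 0.0272
```

Run:
```python
from h import *
s=r.sense(); print(s["time_s"],s["tcp_pos"],s["contact_force"],s["ft_torque"],s["gripper_width"])
a=grab_frame("side");print(blobs(a,290,90,325,145,"blue"),blobs(a,290,110,325,145,"red"))
print("pred shift",proj("side",[.554,-.2305,.211])-proj("side",[.554,-.2305,.183]))
cv2.imwrite("pics/lift.png",cv2.resize(a[70:170,260:360],(500,500),interpolation=cv2.INTER_CUBIC)[:,:,::-1])
```

```text
4.75 [ 0.55358474 -0.23141     0.19165457] [ 1.06331989 -0.29850698 -1.9584765 ] [ 0.0024758  -0.00715922  0.00036576] 0.02719011037279341
[(np.int32(108), array([303.39, 120.42]), array([299, 114,  10,  15]))] [(np.int32(7), array([309.57, 137.71]), array([309, 136,   2,   4]))]
pred shift [-0.04487917 -7.37779289]
```

View pics/lift.png

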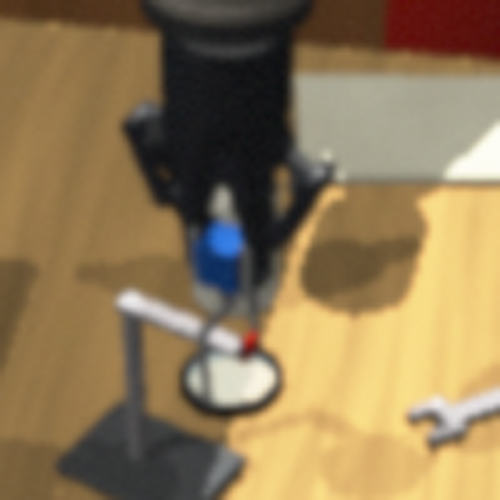

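The loupe is held and raised, with the crossbar clear of the tongue and the red lip still visible at (309.6,137.7). I'll draw it out along -x.

>>> carry_out(moves=[-5,2,0,0,0,0,-9,3.6,0,0,0,0,-10,4,0,0,0,0,-10,4,0,0,0,0,-10,4,0,0,0,0,-10,4,0,0,0,0,-10,4,0,0,0,0,-10,4,0,0,0,0,-6,2.4,0,0,0,0,0,0,0,0,0,0])

```text
time_s: 5.63
tcp_pos: [0.4722, -0.199, 0.1915]
tcp_rot: [[-0.0, 0.372, 0.928], [-0.0, 0.928, -0.372], [-1.0, -0.0, -0.0]]
contact_force: [0.2, -0.3, -1.3]
gripper_width: 0.0274
```

>>> carry_out(moves=[0,0,12,0,0,0,0,0,22,0,0,0,0,0,22,0,0,0,0,10,22,0,0,0,1,20,12,0,0,0,3,27,0,0,0,0,4,27,0,0,0,0,4,27,0,0,0,0,4,27,0,0,0,0,4,27,0,0,0,0,4,27,0,0,0,0,4,27,0,0,0,0])

```text
time_s: 6.63
tcp_pos: [0.5018, 0.021, 0.2815]
tcp_rot: [[0.001, 0.372, 0.928], [0.0, 0.928, -0.372], [-1.0, 0.0, 0.001]]
contact_force: [1.0, 0.3, -2.4]
gripper_width: 0.0274
```

>>> carry_out(moves=[4,27,0,0,0,0,4,27,0,0,0,0,4,27,0,0,0,0,4,27,0,0,0,0,4,27,0,0,0,0,4,27,0,0,0,0,3,15,0,0,0,0,0,8,0,0,0,0,0,0,0,0,0,0,0,0,0,0,0,0])

```text
time_s: 7.47
tcp_pos: [0.5285, 0.2041, 0.2811]
tcp_rot: [[-0.0, 0.372, 0.928], [-0.0, 0.928, -0.372], [-1.0, -0.0, -0.0]]
contact_force: [-0.3, -0.1, -0.8]
gripper_width: 0.0271
```

Run:
```python
from h import *
s=r.sense(); print(s["time_s"],s["tcp_pos"],s["contact_force"],s["ft_torque"],s["gripper_width"])
a=grab_frame("side");b=grab_frame("top")
print(blobs(a,240,180,330,310,"blue"),blobs(a,240,230,330,310,"red"))
f=lambda i,x0,y0,x1,y1:cv2.resize(i[y0:y1,x0:x1],(400,500),interpolation=cv2.INTER_CUBIC)
cv2.imwrite("pics/hover.png",np.hstack([f(a,240,175,340,300),f(b,220,125,316,245)])[:,:,::-1])
p=s["tcp_pos"];print(proj("side",[p[0],p[1],p[2]-.0757]))
```

```text
7.4667 [0.52848693 0.20411765 0.28109621] [-0.26777264 -0.10162615 -0.77407415] [-0.04002023  0.03056371  0.01300762] 0.027141003403329908
[(np.int32(198), array([283.43, 212.71]), array([277, 204,  13,  20]))] [(np.int32(58), array([261.84, 253.76]), array([257, 249,  10,  10]))]
[287.83324513 239.08142165]
```

View pics/hover.png

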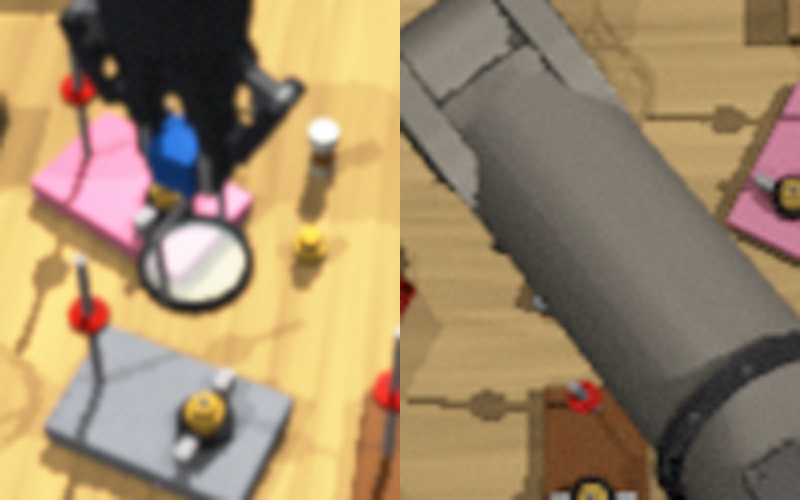

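Side view: rim centre at about (288.7,240.7), with the knob between the pads. The fitting at (291,278) and the collar at (262,254) have not moved. The top view is blocked by the arm. I'll check level and centre from the rim outline, and the collar height against the post top (163 mm).

```bash
cat >> h.py <<'E'
def rim(im,box,vmax=75):
    x0,y0,x1,y1=box;h=cv2.cvtColor(im,cv2.COLOR_RGB2HSV)
    big=cv2.resize(h[y0:y1,x0:x1,2],None,fx=8,fy=8,interpolation=cv2.INTER_CUBIC)
    return (big<vmax).astype(np.uint8),lambda p:(np.asarray(p,float)+.5)/8-.5+[x0,y0]
def pred(c,rot=np.eye(3)):
    t=np.linspace(0,2*np.pi,90);q=np.vstack([np.c_[.034*np.cos(t),.034*np.sin(t),0*t+z] for z in(-.005,.005)])
    return np.array([proj("side",np.asarray(c)+rot@v) for v in q],np.float32)
E
python3 - <<'E'
from h import *
s=r.sense();p=s["tcp_pos"];L=[p[0],p[1],p[2]-.0757]
im=grab_frame("side");m,f=rim(im,(270,222,308,256))
cv2.imwrite("pics/rm.png",np.hstack([m*255,cv2.resize(im[222:256,270:308,2],None,fx=8,fy=8,interpolation=2)]))
P=pred(L);print("pred bbox",P.min(0),P.max(0),"ell",cv2.fitEllipse(cv2.convexHull(P)))
for c in cv2.findContours(m,0,1)[0]:
    if cv2.contourArea(c)>3000:
        q=f(c[:,0]);print(q.min(0),q.max(0))
for z in(.163,.098,.10,.095):print(z,proj("side",[.6047,.1843,z]),proj("top",[.6047,.1843,z]))
# post column profile above collar
g=cv2.cvtColor(im,cv2.COLOR_RGB2HSV)
for y in range(235,262):print(y,[tuple(int(v) for v in im[y,x]) for x in range(257,267)] if y in(237,238,239,240) else "",end="")
E
```

```text
pred bbox [272.89142 225.6518 ] [302.60474 252.31544] ell ((287.8082275390625, 238.96319580078125), (26.781221389770508, 30.24329948425293), 84.44309997558594)
0.163 [259.13052715 238.97278389] [267.24731768 159.48519574]
0.098 [261.53304412 253.75635278] [269.38433851 164.05774303]
0.1 [261.46268241 253.32339136] [269.32084858 163.9218947 ]
0.095 [261.63818461 254.40332083] [269.4793138  164.26096006]
235 236 237 [(245, 213, 131), (231, 191, 122), (215, 173, 115), (186, 151, 103), (173, 140, 92), (163, 130, 82), (156, 125, 77), (156, 124, 76), (154, 123, 76), (143, 113, 72)]238 [(251, 227, 147), (247, 221, 155), (234, 206, 160), (208, 179, 146), (191, 160, 121), (172, 139, 91), (161, 128, 79), (161, 128, 80), (159, 126, 78), (153, 122, 75)]239 [(249, 224, 152), (244, 223, 176), (227, 211, 191), (215, 198, 184), (212, 185, 152), (200, 163, 111), (179, 142, 87), (171, 136, 84), (164, 130, 81), (161, 128, 80)]240 [(238, 205, 139), (233, 209, 166), (204, 190, 179), (192, 181, 174), (205, 179, 148), (227, 188, 124), (221, 177, 108), (207, 164, 101), (183, 146, 90), (171, 136, 83)]241 242 243 244 245 246 247 248 249 250 251 252 253 254 255 256 257 258 259 260 261
```

View pics/rm.png

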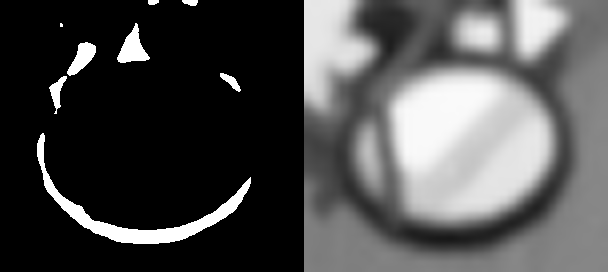

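The post-top projection agrees to about 0.5 px, so the collar height is about 0.099. The rim sits about 1.7 px lower than predicted and looks slightly flattened, so the loupe may hang a little tilted in the grip. I'll measure the clear-lens ellipse, then turn the tool about its vertical axis to calibrate the offset.

```bash
cat >> h.py <<'E'
def lens(im,c,w=22,th=165):
    x0,y0=int(c[0])-w,int(c[1])-w
    big=cv2.resize(im[y0:y0+2*w,x0:x0+2*w,2],None,fx=8,fy=8,interpolation=cv2.INTER_CUBIC)
    m=cv2.morphologyEx((big>th).astype(np.uint8),cv2.MORPH_OPEN,np.ones((9,9)))
    n,l,st,ce=cv2.connectedComponentsWithStats(m)
    pts=[np.argwhere(l==i)[:,::-1] for i in range(1,n) if st[i,4]>150 and np.hypot(*(ce[i]-8*w))<100]
    h=cv2.convexHull(np.vstack(pts).astype(np.float32));(cx,cy),ax,an=cv2.fitEllipse(h)
    return big,h,np.array([(cx+.5)/8-.5+x0,(cy+.5)/8-.5+y0]),np.array(ax)/8,an
def look(tag):
    s=r.sense();p=s["tcp_pos"];L=proj("side",[p[0],p[1],p[2]-.0757]);im=grab_frame("side")
    o=[]
    for th in(150,165,180):
        big,h,c,ax,an=lens(im,L+[1,1],th=th);print(th,"c",c.round(2),"diff",(c-L).round(2),"ax",ax.round(2),round(an,1),"bb",(np.ptp(h[:,0],axis=0)/8).round(2))
        v=cv2.cvtColor(big,cv2.COLOR_GRAY2BGR);cv2.polylines(v,[h.astype(int)],True,(0,0,255));o.append(v)
    cv2.imwrite(f"pics/lens_{tag}.png",o[1])
    z=np.array(s["tcp_rot"])[:,2];print(tag,s["time_s"],p,"yaw",np.arctan2(z[1],z[0]),"q7",s["qpos"][6],"blue",[b[:2] for b in blobs(im,240,180,330,310,"blue")])
E
python3 -c "
from h import *
look('a')
print((proj('side',[.528,.205,.215])-proj('side',[.528,.205,.205])),(proj('side',[.538,.205,.205])-proj('side',[.528,.205,.205])),(proj('side',[.528,.215,.205])-proj('side',[.528,.205,.205])))"
```

```text
150 c [288.62 239.62] diff [0.8  0.93] ax [18.84 24.02] 83.2 bb [24.12 18.75]
165 c [288.67 239.62] diff [0.86 0.93] ax [18.42 23.51] 83.2 bb [23.5 18.5]
180 c [289.68 239.46] diff [1.87 0.78] ax [18.49 20.54] 89.1 bb [19.75 18.  ]
a 7.6167 [0.5286795  0.20322086 0.28136593] yaw -0.38274974100754144 q7 -1.0080866741310652 blue [(np.int32(197), array([283.5 , 212.53]))]
[-0.16762723 -2.54875191] [-4.27473211 -0.50834188] [-0.7784739   3.54623748]
```

View pics/lens_a.png

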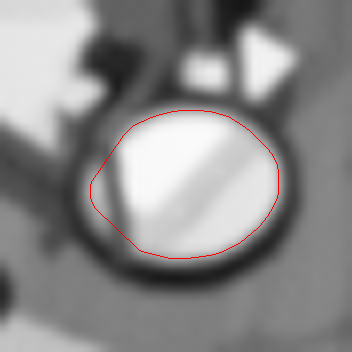

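>>> carry_out(moves=[0,0,0,0,0,-0.12,0,0,0,0,0,-0.12,0,0,0,0,0,-0.12,0,0,0,0,0,-0.12,0,0,0,0,0,-0.12,0,0,0,0,0,-0.12,0,0,0,0,0,-0.12,0,0,0,0,0,-0.12,0,0,0,0,0,-0.12,0,0,0,0,0,-0.12,0,0,0,0,0,-0.12,0,0,0,0,0,-0.12])

```text
time_s: 8.67
tcp_pos: [0.5286, 0.2037, 0.2815]
tcp_rot: [[0.0, 0.967, -0.255], [-0.0, -0.255, -0.967], [-1.0, 0.0, 0.0]]
contact_force: [-0.8, 0.3, -1.7]
gripper_width: 0.0273
```

The lens outline (red hull) fits the clear lens, with an aspect near what a level lens would give. I'll measure at this yaw, then turn on to half a turn.

```bash
python3 -c "
from h import *
look('b')"
```

```text
150 c [287.11 237.26] diff [-0.7  -1.57] ax [21.13 26.94] 59.0 bb [23.  22.5]
165 c [287.06 237.34] diff [-0.75 -1.49] ax [20.76 26.48] 59.9 bb [22.62 22.  ]
180 c [287.26 237.47] diff [-0.55 -1.37] ax [19.75 26.36] 63.0 bb [22.12 21.12]
b 8.6667 [0.52859118 0.20371366 0.28148285] yaw -1.8281789412844822 q7 -2.400719720426163 blue [(np.int32(62), array([289.58, 210.06])), (np.int32(17), array([280.88, 207.76]))]
```

>>> carry_out(moves=[0,0,0,0,0,-0.12,0,0,0,0,0,-0.12,0,0,0,0,0,-0.12,0,0,0,0,0,-0.12,0,0,0,0,0,-0.12,0,0,0,0,0,-0.12,0,0,0,0,0,-0.12,0,0,0,0,0,-0.12,0,0,0,0,0,-0.12,0,0,0,0,0,-0.12,0,0,0,0,0,-0.12,0,0,0,0,0,-0.12])

```text
time_s: 9.72
tcp_pos: [0.5267, 0.1983, 0.2588]
tcp_rot: [[-0.054, 0.549, -0.834], [-0.006, -0.835, -0.55], [-0.999, -0.024, 0.048]]
contact_force: [1.2, -0.8, -2.6]
gripper_width: 0.0275
```

>>> carry_out(moves=[0,0,0,0,0,-0.12,0,0,0,0,0,-0.12,0,0,0,0,0,-0.02,0,0,0,0,0,0])

```text
time_s: 10.05
tcp_pos: [0.5259, 0.1977, 0.2553]
tcp_rot: [[-0.062, 0.366, -0.929], [-0.0, -0.93, -0.367], [-0.998, -0.022, 0.058]]
contact_force: [0.3, 0.2, -1.1]
gripper_width: 0.0275
```

```bash
python3 -c "
from h import *
look('c')
cv2.imwrite('pics/bc.png',np.hstack([cv2.imread('pics/lens_b.png'),cv2.imread('pics/lens_c.png')]))"
```

```text
150 c [289.73 242.46] diff [-0.08 -0.9 ] ax [18.36 23.64] 83.9 bb [23.5  18.25]
165 c [289.75 242.48] diff [-0.05 -0.89] ax [17.87 23.21] 84.9 bb [23.   17.62]
180 c [289.76 242.47] diff [-0.05 -0.89] ax [17.38 22.76] 85.8 bb [22.5 17. ]
c 10.05 [0.52592214 0.19771038 0.25534675] yaw -2.7654193546026935 q7 -2.715181699708617 blue [(np.int32(211), array([287.16, 216.59]))]
```

View pics/bc.png

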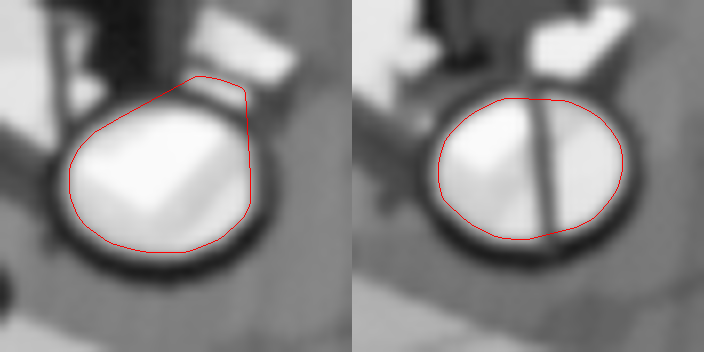

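I turned the wrong way: the last joint is near its limit (-2.715) and the tool tilted by 3.5°. I'll go back, restore level and height, and turn the other way.

>>> carry_out(moves=[0,0,5,0,0,0.12,0,0,5,0,0,0.12,1,3,8,0.0075,-0.03,0,1,4,8,0.0075,-0.03,0,0,0,0,0,0,0])

```text
time_s: 10.52
tcp_pos: [0.5285, 0.2049, 0.2834]
tcp_rot: [[0.002, 0.578, -0.816], [0.007, -0.816, -0.578], [-1.0, -0.005, -0.005]]
contact_force: [0.2, 0.3, -0.8]
gripper_width: 0.0277
```

>>> carry_out(moves=[0,0,0,-0.007,0.002,0,0,0,0,0,0,0.12,0,0,0,0,0,0.12,0,0,0,0,0,0.12,0,0,0,0,0,0.12,0,0,0,0,0,0.12,0,0,0,0,0,0.12,0,0,0,0,0,0.12,0,0,0,0,0,0.12,0,0,0,0,0,0.12,0,0,0,0,0,0.12,0,0,0,0,0,0.12])

```text
time_s: 11.52
tcp_pos: [0.528, 0.2045, 0.2818]
tcp_rot: [[0.002, 0.932, 0.361], [-0.004, 0.361, -0.932], [-1.0, 0.0, 0.004]]
contact_force: [0.2, 0.8, -1.8]
gripper_width: 0.0275
```

>>> carry_out(moves=[0,0,0,0,0,0.12,0,0,0,0,0,0.12,0,0,0,0,0,0.12,0,0,0,0,0,0.12,0,0,0,0,0,0.12,0,0,0,0,0,0.12,0,0,0,0,0,0.12,0,0,0,0,0,0.12,0,0,0,0,0,0.12,0,0,0,0,0,0.12,0,0,0,0,0,0.12,0,0,0,0,0,0.12])

```text
time_s: 12.52
tcp_pos: [0.528, 0.2044, 0.2819]
tcp_rot: [[0.003, -0.237, 0.972], [0.002, 0.972, 0.237], [-1.0, 0.001, 0.003]]
contact_force: [-0.2, 0.1, -2.4]
gripper_width: 0.0276
```

>>> carry_out(moves=[0,0,0,0,0,0.12,0,0,0,0,0,0.12,0,0,0,0,0,0.12,0,0,0,0,0,0.12,0,0,0,0,0,0.12,0,0,0,0,0,0.12,0,0,0,0,0,0.12,0,0,0,0,0,0.12,0,0,0,0,0,0.12,0,0,0,0,0,0,0,0,0,0,0,0])

```text
time_s: 13.43
tcp_pos: [0.5282, 0.2044, 0.282]
tcp_rot: [[-0.001, -0.966, 0.26], [0.004, 0.26, 0.966], [-1.0, 0.002, 0.004]]
contact_force: [0.1, 1.0, -1.7]
gripper_width: 0.0275
```

```bash
python3 -c "
from h import *
look('d');print(r.sense()['tcp_rot'])"
```

```text
150 c [289.47 237.75] diff [ 1.54 -1.2 ] ax [19.45 23.96] 85.1 bb [23.38 19.5 ]
165 c [289.49 237.77] diff [ 1.55 -1.18] ax [19.01 23.47] 84.6 bb [23. 19.]
180 c [289.43 237.73] diff [ 1.49 -1.23] ax [18.65 22.88] 86.8 bb [22.5  18.62]
d 13.4333 [0.52817534 0.20435468 0.28199014] yaw 1.30792815731842 q7 0.931459359554292 blue [(np.int32(103), array([290.5 , 211.88])), (np.int32(6), array([282.33, 208.5 ]))]
[[-8.82639548e-04 -9.65401201e-01  2.60767603e-01]
 [ 3.98641876e-03  2.60762236e-01  9.65394823e-01]
 [-9.99991665e-01  1.89162452e-03  3.61833440e-03]]
```

Across the half turn (b against d), the lens sits about 4 mm off the tool axis. Of that, 3 mm is a grip shift along the pads and about 2.8 mm along the jaws is a tilt of about 1.7°. I'll correct tilt and centre, then descend to lens z of about 0.099.

>>> carry_out(moves=[1,0,0,0.0125,-0.0045,0,1.3,0.4,0,0.0125,-0.0045,0,0,0,-12,0,0,0,0,0,-14,0,0,0,0,0,-14,0,0,0,0,0,-14,0,0,0,0,0,-14,0,0,0,0,0,-14,0,0,0,0,0,-12,0,0,0,0,0,-8,0,0,0,0,0,-5,0,0,0,0,0,0,0,0,0])

```text
time_s: 14.48
tcp_pos: [0.53, 0.205, 0.1741]
tcp_rot: [[0.007, -0.966, 0.257], [0.028, 0.257, 0.966], [-1.0, 0.0, 0.029]]
contact_force: [-0.6, -0.0, -0.8]
gripper_width: 0.0274
```

Run:
```python
from h import *
s=r.sense();R=np.array(s["tcp_rot"]);print(s["time_s"],s["tcp_pos"],R[:,0],s["contact_force"],s["gripper_width"])
im=grab_frame("side");p=np.array(s["tcp_pos"]);L=p+[-.0029,.0008,-.0757];P=proj("side",L);print("exp lens",L,P,"fit axis at z",proj("side",[.5275,.205,.099]))
Q=cv2.convexHull(pred(L))[:,0];x0,y0=235,225;k=7
v=cv2.resize(im[y0:y0+80,x0:x0+110],None,fx=k,fy=k,interpolation=cv2.INTER_CUBIC)[:,:,::-1].copy()
cv2.polylines(v,[(((Q-[x0,y0])+.5)*k).astype(int)],True,(0,255,0))
cv2.imwrite("pics/down.png",v);print(blobs(im,240,230,330,310,"red"))
```

```text
14.4833 [0.53002469 0.2050204  0.17406104] [ 0.00735344  0.02842426 -0.9995689 ] [-0.62486826 -0.02754164 -0.78338122] 0.027387221678791908
exp lens [0.52712469 0.2058204  0.09836104] [289.89143976 264.5468555 ] fit axis at z [289.79237913 264.1141062 ]
[(np.int32(62), array([261.81, 253.63]), array([257, 249,  10,  10]))]
```

View pics/down.png

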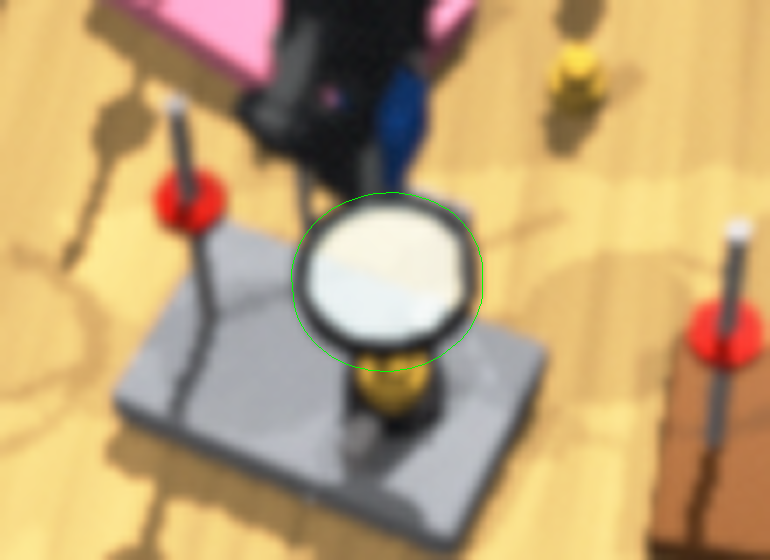

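The rim is centred horizontally over the fitting axis (x of about 290) and the collar has not moved. The outline sits about 0.7 px higher than predicted. I'll measure the lens ellipse here, then again after a half turn, so that tilt, offset and height separate cleanly.

```bash
cat >> h.py <<'E'
def look2(tag):
    s=r.sense();p=np.array(s["tcp_pos"]);L=proj("side",p-[0,0,.0757]);im=grab_frame("side");np.save(f"pics/{tag}.npy",im)
    c=L.astype(int);w=24;x0,y0=c-w;k=8
    g=cv2.resize(cv2.cvtColor(im,cv2.COLOR_RGB2GRAY)[y0:y0+2*w,x0:x0+2*w],None,fx=k,fy=k,interpolation=cv2.INTER_CUBIC).astype(float)
    # radial scan: rim = darkest point along each ray from the centre; inner edge = steepest fall before it
    C=np.array([w*k,w*k-6.])+[0,0]
    for it in range(3):
        dk,ed=[],[]
        for t in np.linspace(0,2*np.pi,120,endpoint=False):
            rr=np.arange(55,125);q=C+np.c_[np.cos(t)*rr,np.sin(t)*rr*.85];v=cv2.remap(g.astype(np.float32),q[:,0].astype(np.float32),q[:,1].astype(np.float32),1).ravel()
            i=v[:55].argmin();dk.append(q[i]);j=np.gradient(v)[:i+1].argmin() if i>2 else 0;ed.append(q[j])
        E=[]
        for X in(dk,ed):
            X=np.array(X,np.float32)
            for _ in range(4):
                e=cv2.fitEllipse(X);a=np.deg2rad(e[2]);d=(X-e[0])@np.array([[np.cos(a),-np.sin(a)],[np.sin(a),np.cos(a)]]);res=np.abs(np.hypot(d[:,0]/e[1][0]*2,d[:,1]/e[1][1]*2)-1)
                X=X[res<=max(.03,np.percentile(res,88))]
            E.append((e,len(X)))
        C=np.array(E[1][0][0])
    for n,(e,m) in zip(("dark","edge"),E):
        cc=(np.array(e[0])+.5)/k-.5+[x0,y0];print(tag,n,m,"c",cc.round(2),"diff",(cc-L).round(2),"ax",np.round(np.array(e[1])/k,2),"asp",round(e[1][0]/e[1][1],3),"ang",round(e[2]))
    o=cv2.cvtColor(g.clip(0,255).astype(np.uint8),cv2.COLOR_GRAY2BGR)
    for (e,_),col in zip(E,((0,255,0),(0,0,255))):cv2.ellipse(o,e,col,1)
    cv2.imwrite(f"pics/l2_{tag}.png",o);print(p,np.array(s["tcp_rot"])[:,0].round(4),s["time_s"])
E
python3 -c "
from h import *
look2('e')"
```

```text
e dark 104 c [289.51 263.5 ] diff [ 0.85 -0.48] ax [22.58 24.72] asp 0.913 ang 83
e edge 84 c [289.53 263.53] diff [ 0.87 -0.46] ax [19.32 21.64] asp 0.893 ang 83
[0.53035593 0.20511919 0.17484088] [ 0.0081  0.0288 -0.9996] 14.5333
```

>>> carry_out(moves=[0,0,0,0,0,-0.12,0,0,0,0,0,-0.12,0,0,0,0,0,-0.12,0,0,0,0,0,-0.12,0,0,0,0,0,-0.12,0,0,0,0,0,-0.12,0,0,0,0,0,-0.12,0,0,0,0,0,-0.12,0,0,0,0,0,-0.12,0,0,0,0,0,-0.12,0,0,0,0,0,-0.12,0,0,0,0,0,-0.12])

```text
time_s: 15.58
tcp_pos: [0.5308, 0.2055, 0.176]
tcp_rot: [[0.031, 0.134, 0.99], [-0.004, 0.991, -0.134], [-1.0, 0.001, 0.031]]
contact_force: [-1.1, 0.5, 0.1]
gripper_width: 0.0279
```

>>> carry_out(moves=[0,0,0,0,0,-0.12,0,0,0,0,0,-0.12,0,0,0,0,0,-0.12,0,0,0,0,0,-0.12,0,0,0,0,0,-0.12,0,0,0,0,0,-0.12,0,0,0,0,0,-0.12,0,0,0,0,0,-0.12,0,0,0,0,0,-0.12,0,0,0,0,0,-0.12,0,0,0,0,0,-0.12,0,0,0,0,0,-0.12])

```text
time_s: 16.58
tcp_pos: [0.5307, 0.2058, 0.1758]
tcp_rot: [[0.0, 1.0, -0.003], [-0.029, -0.003, -1.0], [-1.0, 0.0, 0.029]]
contact_force: [-0.1, -0.7, -1.6]
gripper_width: 0.0275
```

>>> carry_out(moves=[0,0,0,0,0,-0.12,0,0,0,0,0,-0.12,0,0,0,0,0,0])

```text
time_s: 16.83
tcp_pos: [0.5307, 0.2057, 0.1754]
tcp_rot: [[-0.007, 0.971, -0.241], [-0.029, -0.241, -0.97], [-1.0, -0.0, 0.03]]
contact_force: [0.1, -1.0, -1.2]
gripper_width: 0.0276
```

```bash
python3 -c "
from h import *
look2('f')
o=[cv2.imread(f'pics/l2_{t}.png') for t in 'ef'];cv2.imwrite('pics/ef.png',np.hstack(o))
J=np.c_[[proj('side',np.array([.528,.205,.099])+d)-proj('side',[.528,.205,.099]) for d in np.eye(3)*.001]].T;print(J)"
```

```text
f dark 104 c [286.92 263.84] diff [-1.55 -0.21] ax [22.58 24.91] asp 0.907 ang 82
f edge 79 c [286.98 263.93] diff [-1.49 -0.11] ax [18.71 22.44] asp 0.834 ang 84
[0.53070726 0.20572252 0.17544124] [-0.0074 -0.0293 -0.9995] 16.8333
[[-0.39259699 -0.06984418 -0.01399715]
 [-0.04871482  0.33972833 -0.21282492]]
```

View pics/ef.png

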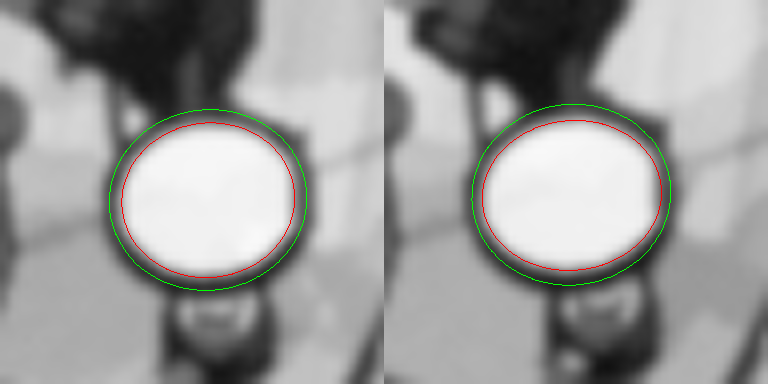

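The dark-rim ellipses at the two opposite yaws have aspects 0.913 and 0.907 and nearly the same angle, so the loupe is level. The lens is 2.9 mm off the tool axis, so at this yaw I need to shift by about (-6.5,-1.5) mm.

>>> carry_out(moves=[-2,-0.5,0,0,0,0,-3,-0.5,-0.5,0,0,0,-1.5,-0.5,0,0,0,0,0,0,0,0,0,0,0,0,0,0,0,0,0,0,0,0,0,0,0,0,0,0,0,0,0,0,0,0,0,0,0,0,0,0,0,0])

```text
time_s: 17.63
tcp_pos: [0.524, 0.2037, 0.1746]
tcp_rot: [[-0.008, 0.972, -0.235], [-0.029, -0.236, -0.971], [-1.0, -0.001, 0.03]]
contact_force: [0.6, 0.2, -1.9]
gripper_width: 0.0274
```

Run:
```python
from h import *
look2('g');s=r.sense();p=np.array(s["tcp_pos"]);L=p+[.0029,.0008,-.0757];print("lens",L,"off fit",(L-[.5275,.205,.099])*1000,s["contact_force"],s["gripper_width"],s["qpos"][6])
im=np.load("pics/g.npy");print(blobs(im,240,230,330,310,"red"),"expected px",proj("side",[.527,.205,.099]))
print([ (b[0],b[1]) for b in blobs(im,284,277,298,290,"brass")])
cv2.imwrite("pics/final.png",cv2.resize(im[220:310,230:340],None,fx=6,fy=6,interpolation=2)[:,:,::-1])
```

```text
g dark 98 c [289.84 263.64] diff [-1.42 -0.23] ax [22.45 25.03] asp 0.897 ang 81
g edge 80 c [289.68 263.62] diff [-1.58 -0.24] ax [19.1 21.8] asp 0.876 ang 78
[0.52399678 0.20369578 0.17460622] [-0.0077 -0.0295 -0.9995] 17.6333
lens [0.52687229 0.20446664 0.09889992] off fit [-0.62770615 -0.53336406 -0.10007905] [ 0.01241906  0.63697161 -2.36128699] 0.02718283483577867 -1.6873020583605076
[(np.int32(58), array([261.84, 253.76]), array([257, 249,  10,  10]))] expected px [289.98871846 264.13846867]
[(np.int32(48), array([290.56, 279.  ]))]
```

View pics/final.png

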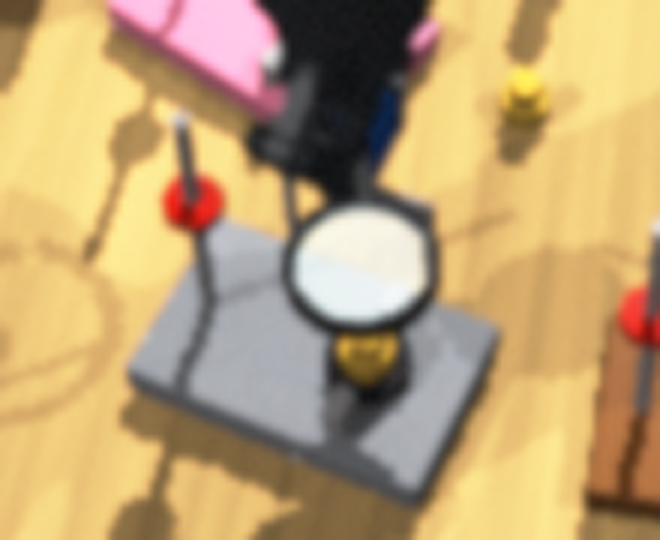

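The rim is at (289.8,263.6), against (290.0,264.1) expected. The collar is unmoved at (261.8,253.8), the fitting is clear below, and the grip is steady, so I'm handing in.

```bash
python3 -c "
from rig import workorder
print(workorder.close_job())"
```

```text
the job is handed in; nothing more can be done
None
```

I lifted the loupe 28 mm, drew it off the hook and carried it over the grey block. I handed the job in at about 17.7 s with the gripper still holding it above the fitting.

**Last checks**
- **Centre:** from the arm's pose, the lens is at about (0.527, 0.2045, 0.099) m, roughly 0.8 mm off the fitting's axis. The side camera alone suggests about 1 mm off.
- **Height:** I put the collar at 98–99.5 mm and aimed for 99 mm. The rim appears about 0.5 px higher in the side image than predicted. If that is all height, the lens is about 2 mm high, which is within the camera calibration.
- **Other objects:** in the last side picture the collar had not moved, and the rim was clear of the fitting and gauge. The grip was 27 mm wide and the outside force was only about the loupe's weight. The other bench items were not measured, but nothing touched them as far as I could see.

**What disagreed or went wrong**
- **Level:** views at opposite turns gave nearly the same dark-rim shape (0.913 and 0.907), so the loupe looks level. The less reliable inner-edge fit allowed up to about 1.5° of tilt.
- **Wrong turn:** while turning the loupe to check it, I went the wrong way and brought the last joint close to its limit (-2.715, against ±2.73). This briefly tilted the tool about 3.5° and lowered it 26 mm, still well above the block, and I corrected it straight away.
- **Top camera:** the arm blocked its view over the block, so these final checks rest on the side camera and the arm's own position readings.

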